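Lock the drawer unit's tie bar with its linchpin

TASK

Take the linchpin (the pin with the wire ring) out of the drilled wooden block and push it gently, with its ring pointing out past the free end of the tie bar, down through the hole in the bar in front of the clear drawer unit until its collar sits flush on the bar. Then swing the ring down over the end of the bar so that it hangs round it, and let go. Leave the other pins and the things on the shelf undisturbed, and never lean hard on the bar, the bracket or the drawer unit.

Things in the scene. Friction and masses are not known exactly. Their poses are not given: they have to be found in the camera images.
- pin_grip (a point): Steel linchpin: centre of its flat grip tab, 14 x 10 x 28 mm (x, y, z; pinch it across y, 10 mm). z points up along the pin; the ring sticks out to -x. Below the tab: round collar 18 mm across, 12 mm high, then a round shank 9 mm across, 36 mm long, its last 3 mm tapered to 7.6 mm; the tip is 62 mm below this point. It starts upright in a park hole of the block.
- pin_collar (a point): Centre of the underside of the linchpin's collar, 26 mm below the tab's centre, same axes. Parked, it is 10 mm above the block; seated, it lies on the bar's top face.
- linchpin: The whole linchpin with its ring, about 70 g; origin at the shank's tip, z up along the pin, -x towards the ring.
- ring (a joint): Ring angle: 0 = sticking out level along the pin's -x, growing as it swings down, 1.57 = hanging beside the shank (limits -0.25, 1.6). Starts near level; stiff hinge (0.04 N m, about 1 N at the ring's end), stays where left. A loop of 4 mm wire, legs 34 mm apart, far wire 48 mm from the hinge axis, which runs along the pin's y, 6 mm above the collar's underside.
- ring_end (a point): Middle of the ring's far wire.
- bar_ref (a point): On the top face of the square steel tie bar (24 mm wide in y, 20 mm high, along x, top 80 mm above the shelf, free end towards -x), 36 mm before the bracket; this point is fixed to the bracket. The bar slides stiffly (18 N) in the bracket, so that its hole lies 3 to 19 mm from this point towards the free end (-x), how far is not reported: find it by feel or sight. Its centre is 11 mm from the free end.
- guide: Fixed assembly: dark steel bracket that carries the bar (42 mm wide, 94 mm high, near face 36 mm beyond bar_ref) and the clear drawer unit (180 x 200 x 110 mm, front 100 mm beyond bar_ref); origin on the shelf under bar_ref, same axes. The bar's hole: vertical, right through, 10.2 mm across, 1 mm chamfer; a spring ball half-way down resists the shank: push with 5 to 10 N, but 40 N spoils it.
- block: Wooden park block, 60 x 180 x 35 mm (x, y, z), fixed, origin under its centre, with three park holes (11.5 mm across, 26 mm deep) at y = -60, 0 and 60 mm, which hold the linchpin and two plain clevis pins in any order.
- clevis1: Plain steel clevis pin without ring in the block, 9 mm shank, flat head 18 mm across and 6 mm high whose top is 51 mm above the shelf; leave it.
- clevis2: Like the other, head 20 mm across; leave it.
- headlamp: Yellow rubberised headlamp body, 45 x 64 x 38 mm, origin under its centre; leave it.
- bowl: White ceramic bowl of screw caps, 100 mm across, 40 mm high, origin under its centre; leave it.
- bulb1: Round LED bulb in pale plastic, standing on its cap, 61 mm across, 100 mm high, origin under its centre; leave it.
- bulb2: Round LED bulb in pale plastic, standing on its cap, 61 mm across, 100 mm high, origin under its centre; leave it.
- bulb3: Round LED bulb in pale plastic, standing on its cap, 61 mm across, 100 mm high, origin under its centre; leave it.
Mind the look-alikes: they are no part of the job. Of the things that look like the linchpin, the larger one is meant.

How it is judged:
On the way, in this order (a step that is already met when the one before it is completed fails the run):
1. the linchpin is through the bar's hole, collar down on the bar, upright (z of pin_collar in the frame of bar_ref between -0.003 and 0.0025 m and y of pin_collar in the frame of bar_ref between -0.003 and 0.003 m and x of pin_collar in the frame of bar_ref between -0.022 and -0.001 m and angle between pin_collar's own z axis and vertical below 0.12 rad), for 0.2 s.
2. the ring is swung down round the end of the bar (all of step 1 and value of joint ring above 1 rad), for 0.2 s.
At the end, for the whole second after the job is handed in: The pin stands in the bar's hole, collar within 2.5 mm of the bar's top, upright within 0.12 rad, its x axis within 0.35 rad of the bar's; its ring is swung down at least 1.0 rad round the bar's end, far wire 25 mm or more below the bar's top; all released, at rest (all of step 2 and x of ring_end in the frame of bar_ref below 0.008 m and z of ring_end in the frame of bar_ref below -0.025 m and angle between the x axis of pin_collar and the x axis of bar_ref, either way round below 0.35 rad and linear speed of linchpin below 0.02 m/s); the robot touches nothing.
It fails at once if the linchpin is forced against the bar, bracket or drawer unit with more than 40 N (contact force between linchpin and guide above 40 N).
It fails at once if the fingers or arm lean on the bar, bracket or drawer unit with more than 20 N (contact force between any of the fingers, the arm and guide above 20 N).
It fails at once if another pin is moved by more than 20 mm or tipped (distance of any of clevis1, clevis2 from where it was at the start of the episode above 0.02 m or angle between any of clevis1, clevis2's own z axis and vertical above 0.4 rad).
It fails at once if a bulb, the headlamp or the bowl is moved by more than 20 mm or tipped (distance of any of bulb1, bulb2, bulb3, headlamp, bowl from where it was at the start of the episode above 0.02 m or angle between any of bulb1, bulb2, bulb3, headlamp, bowl's own z axis and vertical above 0.4 rad).
It also fails if it takes over 72 s, if anything falls off the work surface, if the arm or the gripper's body presses on something with over 40 N, if the wrist force passes 120 N, or if a joint passes its speed limit or range.

ROBOT

A 6-joint arm with a two-finger parallel gripper is mounted at the origin on the work surface. World frame = base frame: x ahead of the robot, y to its left, z up, the work surface at z = 0. Lengths are in m, angles in rad, forces in N, time in s.
With the tool pointing down it reaches from about 0.35 to 0.975 m from the base axis. Payload 4.9 kg.
Tool frame: the origin (TCP) lies at the very end of the fingers, on their centre line; the grasp point (between the pads) lies 19 mm behind it; x points along the fingers, y is the direction in which the jaws open and shut, and the axes are right-handed (so a half turn about x gives the same grasp; the last joint's range is limited). The gripper opens to 85 mm and grips with 20 to 120 N. Pads are 22 mm wide; open, the fingers measure 114 mm over their backs; the gripper's body (76 mm by 85 mm) begins 54 mm behind the grasp point. The pads swing forward as they close: fully open they stand 13 mm farther back than shut.
Start: joints at [-1.401, 0.053, 1.613, -0, 1.476, -0.119], TCP at [0.178, -0.599, 0.231] pointing down, gripper open.
Joint ranges: [-3.01, 3.01], [-1.01, 2.22], [0.06, 2.58], [-1.02, 4.17], [0.09, 2.62], [-3.14, 3.14]. Speed limits (rad/s): [2.57, 2.57, 3.14, 3.14, 3.14, 3.14].

INTERFACE

Orientations are given as a rotation vector (axis times angle).
In Python, from station import ctrl, get_image, calibration, finish_job, search_frame, cut_out, mark_of gives the robot as it stands. The module is installed in compiled form; this text tells all that it offers.
- The arm moves only by the tool arm_command, never from a script. Its argument "plan" is a list that holds one entry, the list of rows, each a list of 7 numbers: the shift along the tool's x, y, z in m, then the turn, a rotation vector about the tool's x, y, z in degrees, then the finger opening in m, from 0 to 0.0854. A call has 1 to 20 rows; each row shifts and turns the pose as measured when the row begins, along the tool's axes as they then stand; what a row does not reach is not made up. A row lasts 1/12 s, in which the tool goes at most 41.7 mm and 7.16 degrees, less where a joint would pass 70% of its speed; a pose out of reach is approached as far as the arm can. A call with a gripper value outside its range is refused whole. The fingers move at their own pace and stop on an object; "squeeze" is the grip in N (left out, the last holds). Time passes only in rows, so rows that do not move let the fingers close. It gives the time, the measured TCP pose, the force and the opening at its end, in the units of the state.
- ctrl.get_obs(): the state, without advancing time (a new reading comes with each control period).
- get_image(name): name is "scene" or "side" or "wrist"; returns the picture (420x560x3 uint8, red, green, blue); there is no depth.
- calibration(name): a dict with "fx", "fy", "cx", "cy" (pixels), "cam_to_world" (4x4, takes a point from camera to world coordinates); the wrist camera has in their place "hand_eye" (4x4, takes a point from camera to tool coordinates, whose origin is the TCP and whose axes are the tool frame's). Camera axes: x right, y down, z forward; pixel columns grow to the right and rows downward; lengths in m; the calibration is good to about 2 mm. A picture is of the moment at which its call begins: read the wrist's pose just before it. calibration takes no time and is no camera call.
- finish_job(): hands the job in, once; it reports no verdict.
Trained networks look in the newest picture that a camera, given by its name, has taken for a name from the list of things; names that differ only in an ending like _2 or _b are one class to them, and where a whole thing is asked for, a point or a joint stands for the part that bears it (a point fixed in the world has none). Each returns a list of dicts, best first, with "conf" (0 to 1); they miss things now and then, are a little off and sometimes report something else, mostly with a low value. They report only what shows in the picture. A call takes as long as a camera call. They do not tell look-alikes from the thing itself.
- search_frame(camera, thing): "at" ([x, y, z] in m, in the coordinates of the camera as it stood for that picture, good to about 4 mm: the middle of the surface that is visible of it).
- cut_out(camera, thing): "mask" (420x560 bool, what is visible of it).
- mark_of(camera, thing): "at" ([x, y, z] in m, in the coordinates of the camera as it stood for that picture, good to about 4 mm: a listed point, or the origin of a listed thing).
The state is a dict: "t": time; "q": joint angles; "dq": joint speeds; "effort": joint torques, N m; "tool_pos": TCP position; "tool_rot": TCP orientation; "contact_force": force on the tool from outside, world axes, zero at the start; "wrist_torque": the same for the moment, N m; "opening": finger opening in m.
Only numpy, scipy, OpenCV 4.12 (cv2) and the standard library are available. Lean on these libraries where they do the work, as an engineer would, in place of code of your own. Each camera call takes 0.05 s, during which the arm holds its last target. There are 200 camera calls.

## Working session

There is one attempt and no reset: what is moved stays moved. The work goes in short steps, Python scripts to look and compute and a tool call to move; the robot and the scene stay as the last step left them, time stands still between calls to the robot, and variables do not carry over. Pictures are saved under pics/ and viewed, about 8 in all and at most 12, crops included, and the job is handed in when it is done.

Besides the shell and the picture viewer there is one more tool, called in YAML: its name, and indented under it one key for each argument. arm_command: Moves the arm, as the interface text tells. Its arguments: {"type":"object","properties":{"plan":{"type":"array","items":{"type":"array","items":{"type":"array","items":{"type":"number"}}}},"squeeze":{"type":"number"}},"required":["plan"]}

```bash
mkdir -p pics
cat > h.py <<'E'
import numpy as np, cv2
from scipy.spatial.transform import Rotation as R
from station import *
def T():
    o=ctrl.get_obs(); M=np.eye(4); M[:3,:3]=R.from_rotvec(o['tool_rot']).as_matrix(); M[:3,3]=o['tool_pos']; return M
def c2w(n):
    c=calibration(n)
    return np.array(c['cam_to_world']) if n!='wrist' else T()@np.array(c['hand_eye'])
def w(n,p): return (c2w(n)@np.r_[p,1])[:3]
def snap(n,f,s=1):
    M=c2w(n); im=get_image(n); cv2.imwrite('pics/'+f,im[:,:,::-1]); return im,M
def proj(n,p,M=None):
    c=calibration(n); M=c2w(n) if M is None else M
    q=np.linalg.inv(M)@np.r_[p,1]; return np.array([c['fx']*q[0]/q[2]+c['cx'],c['fy']*q[1]/q[2]+c['cy']])
def ray(n,uv,z,M=None):
    c=calibration(n); M=c2w(n) if M is None else M
    d=M[:3,:3]@np.array([(uv[0]-c['cx'])/c['fx'],(uv[1]-c['cy'])/c['fy'],1]); return M[:3,3]+d*(z-M[2,3])/d[2]
E
python3 - <<'E'
from h import *
np.set_printoptions(precision=4,suppress=True)
ims=[]
for n in ('scene','side','wrist'):
    im,M=snap(n,n+'0.png'); ims.append(im)
    for th in ['pin_grip','pin_collar','linchpin','ring_end','bar_ref','guide','block','clevis1','clevis2','headlamp','bowl','bulb1']:
        if n=='wrist' and th in('headlamp','bowl','bulb1','guide'): continue
        r=mark_of(n,th)
        print(n,th,[(w(n,x['at']).round(4).tolist(),round(x['conf'],2)) for x in r[:3]])
print(T())
E
```

```text
scene pin_grip [([0.4732, 0.3289, 0.0723], 0.75), ([0.4556, 0.4171, 0.0067], 0.52)]
scene pin_collar [([0.4748, 0.328, 0.0449], 0.72), ([0.4794, 0.4225, 0.0174], 0.69)]
scene linchpin [([0.4983, 0.4355, 0.027], 0.65), ([0.4739, 0.3258, 0.0092], 0.48)]
scene ring_end [([0.4286, 0.337, 0.0472], 0.58), ([0.4567, 0.4533, 0.0161], 0.56)]
scene bar_ref [([0.5376, -0.1228, 0.0812], 0.74), ([0.4379, 0.1082, 0.0038], 0.4)]
scene guide [([0.5321, -0.1268, 0.0053], 0.7)]
scene block [([0.4662, 0.2624, -0.0008], 0.75)]
scene clevis1 [([0.4591, 0.2126, 0.0054], 0.64), ([0.4676, 0.2649, 0.0074], 0.44)]
scene clevis2 [([0.4591, 0.2126, 0.0054], 0.64), ([0.4676, 0.2649, 0.0074], 0.44)]
scene headlamp [([0.5158, -0.3664, 0.0021], 0.91), ([0.4577, 0.2116, 0.0051], 0.35), ([0.4636, 0.2644, 0.0056], 0.2)]
scene bowl [([0.3967, -0.2826, -0.0029], 0.86)]
scene bulb1 [([0.6512, 0.2275, 0.0024], 0.64), ([0.6123, 0.3251, -0.0031], 0.62), ([0.4373, 0.1068, 0.0046], 0.59)]
side pin_grip [([0.4586, 0.4159, 0.0026], 0.58), ([0.4683, 0.3342, 0.0721], 0.54)]
side pin_collar [([0.4702, 0.333, 0.0476], 0.72), ([0.47
[... 454 characters left out ...]
, 0.2731, 0.0077], 0.43), ([0.4563, 0.2111, 0.0105], 0.42)]
side clevis2 [([0.461, 0.2731, 0.0077], 0.43), ([0.4563, 0.2111, 0.0105], 0.42)]
side headlamp [([0.513, -0.362, -0.0001], 0.7)]
side bowl [([0.3965, -0.2801, -0.0014], 0.87), ([0.4694, 0.3322, 0.0766], 0.65), ([0.5349, -0.129, 0.0014], 0.57)]
side bulb1 [([0.6426, 0.2271, -0.0016], 0.93), ([0.4328, 0.1118, 0.0001], 0.72), ([0.6089, 0.3357, -0.0023], 0.65)]
wrist pin_grip []
wrist pin_collar []
wrist linchpin []
wrist ring_end []
wrist bar_ref []
wrist block []
wrist clevis1 []
wrist clevis2 []
[[-0.      0.2848 -0.9586  0.178 ]
 [ 0.0001 -0.9586 -0.2848 -0.5991]
 [-1.     -0.0001  0.      0.2313]
 [ 0.      0.      0.      1.    ]]
```

View pics/scene0.png

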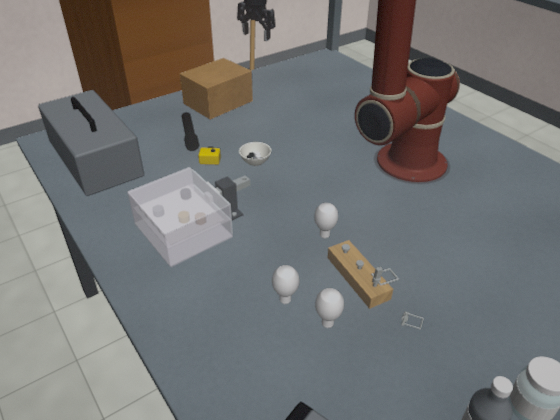

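View pics/side0.png

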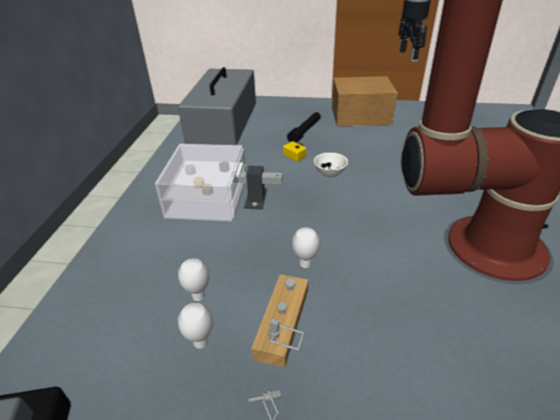

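The linchpin stands at the block's +y end (side ≈ (274,327), ring to -x). A look-alike lies on the shelf at side ≈ (265,398). The bar is at side ≈ (270,177). Next I'll look at the bar from close by with the wrist camera.

```bash
cat >> h.py <<'E'
def rotd(yaw):  # tool down, tool y = -(pin y), yaw = heading of pin/bar x axis
    c,s=np.cos(yaw),np.sin(yaw); return np.array([[0,s,-c],[0,-c,-s],[-1,0,0]],float)
def rows(p,Rt,n):
    "equal rows: report per-row shift in tool axes for orientation slerp"
    M=T(); rv=R.from_matrix(M[:3,:3].T@Rt).as_rotvec(); d=(np.array(p)-M[:3,3])/n
    print('dist',np.linalg.norm(d*n),'turn',np.degrees(rv).round(2))
    Rc=R.from_matrix(M[:3,:3])
    for i in range(n):
        print((Rc.inv().apply(d)).round(4).tolist(),np.degrees(rv/n).round(2).tolist()); Rc=Rc*R.from_rotvec(rv/n)
E
python3 - <<'E'
from h import *
np.set_printoptions(precision=4,suppress=True)
c=calibration('wrist'); print(c['hand_eye'],c['fx'],c['cx'],c['cy'])
print(ctrl.get_obs()['t'])
rows([0.46,-0.125,0.23],rotd(0.0),15)
E
```

```text
[[-0.0014 -0.3175  0.9483 -0.1436]
 [ 1.     -0.0004  0.0013  0.0007]
 [ 0.      0.9483  0.3175 -0.0813]
 [ 0.      0.      0.      1.    ]] 375.92119396878246 285.07406392457494 206.4474349291242
1.75
dist 0.5516257176409533 turn [16.55  0.    0.01]
[0.0001, -0.0249, -0.027] [1.1, 0.0, 0.0]
[0.0001, -0.0255, -0.0265] [1.1, 0.0, 0.0]
[0.0001, -0.026, -0.026] [1.1, 0.0, 0.0]
[0.0001, -0.0265, -0.0255] [1.1, 0.0, 0.0]
[0.0001, -0.0269, -0.025] [1.1, 0.0, 0.0]
[0.0001, -0.0274, -0.0245] [1.1, 0.0, 0.0]
[0.0001, -0.0279, -0.024] [1.1, 0.0, 0.0]
[0.0001, -0.0283, -0.0234] [1.1, 0.0, 0.0]
[0.0001, -0.0288, -0.0229] [1.1, 0.0, 0.0]
[0.0001, -0.0292, -0.0223] [1.1, 0.0, 0.0]
[0.0001, -0.0297, -0.0218] [1.1, 0.0, 0.0]
[0.0001, -0.0301, -0.0212] [1.1, 0.0, 0.0]
[0.0001, -0.0305, -0.0206] [1.1, 0.0, 0.0]
[0.0001, -0.0309, -0.02] [1.1, 0.0, 0.0]
[0.0001, -0.0312, -0.0194] [1.1, 0.0, 0.0]
```

arm_command:
  plan:
    - [[0, -0.025, -0.03, 1.1, 0, 0, 0.085], [0, -0.0255, -0.0295, 1.1, 0, 0, 0.085], [0, -0.026, -0.029, 1.1, 0, 0, 0.085], [0, -0.0265, -0.0285, 1.1, 0, 0, 0.085], [0, -0.027, -0.028, 1.1, 0, 0, 0.085], [0, -0.0275, -0.0275, 1.1, 0, 0, 0.085], [0.004, -0.028, -0.027, 1.1, 0, 0, 0.085], [0.004, -0.0285, -0.0265, 1.1, 0, 0, 0.085], [0.004, -0.029, -0.026, 1.1, 0, 0, 0.085], [0.004, -0.0295, -0.0255, 1.1, 0, 0, 0.085], [0.004, -0.03, -0.025, 1.1, 0, 0, 0.085], [0.004, -0.03, -0.0245, 1.1, 0, 0, 0.085], [0.004, -0.0305, -0.024, 1.1, 0, 0, 0.085], [0.004, -0.031, -0.0235, 1.1, 0, 0, 0.085], [0.004, -0.0315, -0.023, 1.1, 0, 0, 0.085], [0, 0, 0, 0, 0, 0, 0.085]]

```text
t: 3.08
tool_pos: [0.5236, -0.0999, 0.1953]
tool_rot: [-2.223, 0.033, 2.203]
contact_force: [0.2, -0.2, 0.7]
opening: 0.0851
```

Run:
```python
from h import *
np.set_printoptions(precision=4,suppress=True)
print(T()); im,M=snap('wrist','w1.png'); np.save('M1.npy',M)
for th in ['bar_ref','guide']:
    print(th,[((M@np.r_[x['at'],1])[:3].round(4).tolist(),round(x['conf'],2)) for x in mark_of('wrist',th)[:3]])
```

```text
[[ 0.0089 -0.0228 -0.9997  0.5236]
 [-0.0067 -0.9997  0.0228 -0.0999]
 [-0.9999  0.0065 -0.0091  0.1953]
 [ 0.      0.      0.      1.    ]]
bar_ref [([0.5339, -0.1281, 0.079], 0.8), ([0.4385, 0.1081, 0.0005], 0.46)]
guide [([0.5382, -0.1281, -0.0003], 0.75)]
```

View pics/w1.png

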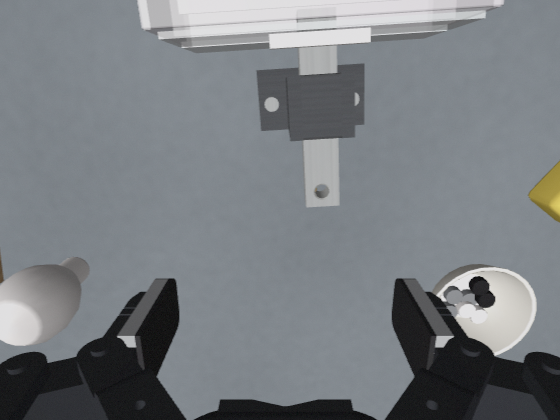

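Run:
```python
import cv2,numpy as np
im=cv2.imread('pics/w1.png'); c=im[130:215,285:360]; cv2.imwrite('pics/w1c.png',cv2.resize(c,None,fx=7,fy=7,interpolation=cv2.INTER_CUBIC))
g=im[:,:,1].astype(int)
for r in (148,160,170,180,203,206,208): print(r,g[r,298:348].tolist())
print([g[r,321] for r in range(176,214)])
print([g[r,312] for r in range(130,214)])
```

```text
148 [133, 132, 134, 132, 128, 149, 175, 175, 174, 176, 174, 172, 173, 175, 177, 176, 175, 175, 175, 175, 176, 175, 175, 174, 174, 176, 175, 176, 176, 176, 176, 175, 174, 173, 176, 178, 178, 176, 176, 175, 160, 133, 133, 133, 132, 131, 133, 133, 131, 132]
160 [135, 135, 134, 134, 133, 139, 161, 173, 175, 175, 175, 174, 174, 174, 176, 176, 175, 175, 175, 176, 175, 177, 175, 175, 175, 175, 175, 176, 176, 175, 174, 176, 173, 173, 175, 177, 178, 178, 175, 174, 160, 132, 133, 133, 134, 132, 131, 133, 131, 132]
170 [132, 133, 133, 134, 133, 128, 149, 174, 174, 174, 174, 174, 173, 173, 175, 176, 176, 175, 175, 175, 175, 176, 176, 176, 175, 175, 175, 175, 176, 176, 176, 176, 174, 174, 175, 177, 177, 178, 176, 174, 163, 138, 130, 133, 131, 131, 133, 133, 132, 132]
180 [135, 134, 133, 134, 134, 131, 137, 162, 173, 175, 176, 174, 174, 174, 174, 177, 177, 176, 175, 175, 176, 177, 176, 175, 175, 175, 176, 177, 176, 177, 177, 177, 176, 174, 174, 177, 178, 177, 176, 174, 167, 146, 130, 130, 131, 133, 132, 131, 132, 133]
203 [131, 131, 130, 132, 132, 131, 133, 140, 160, 175, 176, 175, 175, 173, 174, 
[... 1803 characters left out ...]
nt64(175), np.int64(175), np.int64(175), np.int64(175), np.int64(175), np.int64(175), np.int64(175), np.int64(176), np.int64(175), np.int64(176), np.int64(175), np.int64(175), np.int64(176), np.int64(174), np.int64(174), np.int64(174), np.int64(173), np.int64(174), np.int64(174), np.int64(174), np.int64(175), np.int64(175), np.int64(174), np.int64(174), np.int64(174), np.int64(175), np.int64(175), np.int64(175), np.int64(174), np.int64(173), np.int64(174), np.int64(174), np.int64(174), np.int64(174), np.int64(174), np.int64(175), np.int64(174), np.int64(173), np.int64(175), np.int64(172), np.int64(138), np.int64(131), np.int64(132), np.int64(132), np.int64(131), np.int64(131), np.int64(132)]
```

View pics/w1c.png

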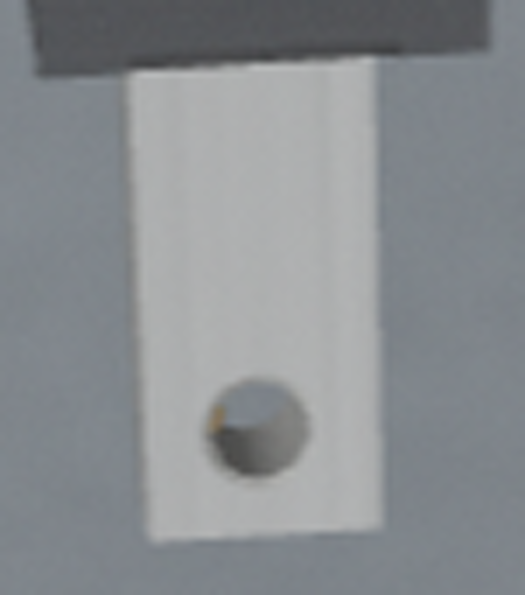

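Run:
```python
from h import *
np.set_printoptions(precision=4,suppress=True)
M=np.load('M1.npy')
P=lambda u,v,z=.08: ray('wrist',(u,v),z,M)[:2]
h=P(321.4,190.7); l0,l1=P(303,148),P(305.7,203); r0,r1=P(338.5,148),P(339.6,203); e0,e1=P(306,207),P(339.4,205)
for n,a in [('hole',h),('l0',l0),('l1',l1),('r0',r0),('r1',r1),('e0',e0),('e1',e1)]: print(n,a)
y=lambda a,b: np.arctan2(*(a-b)[::-1])
print('yaw l,r',y(l0,l1),y(r0,r1),'yaw end',np.arctan2(-(e0-e1)[0],(e0-e1)[1]),'width',np.linalg.norm(e0-e1),'hole-end',np.linalg.norm((e0+e1)/2-h))
print('bracket near corners z.094',P(288,137.5,.094),P(357,136,.094))
```

```text
hole [ 0.5308 -0.1279]
l0 [ 0.5617 -0.115 ]
l1 [ 0.5218 -0.1166]
r0 [ 0.5611 -0.1395]
r1 [ 0.5212 -0.1412]
e0 [ 0.5187 -0.1168]
e1 [ 0.5197 -0.1411]
yaw l,r 0.04086086197517541 0.04096558813259022 yaw end 0.037459242083089754 width 0.02427963875724205 hole-end 0.011601000565903139
bracket near corners z.094 [ 0.571  -0.1046] [ 0.5709 -0.1493]
```

Close up, the hole is at pixel (321,191), which gives (0.531, -0.128) with bar yaw 0.04. The measured width (24.3 mm) and hole-to-end distance (11.6 mm) agree with the given sizes. Next, the linchpin.

Run:
```python
from h import *
rows([0.468,0.335,0.185],rotd(-0.12),14)
```

```text
dist 0.4431463406421046 turn [ 5.33 -0.5  -0.52]
[0.0004, -0.0313, 0.0047] [0.38, -0.04, -0.04]
[0.0005, -0.0313, 0.0049] [0.38, -0.04, -0.04]
[0.0005, -0.0312, 0.0051] [0.38, -0.04, -0.04]
[0.0005, -0.0312, 0.0053] [0.38, -0.04, -0.04]
[0.0005, -0.0312, 0.0055] [0.38, -0.04, -0.04]
[0.0006, -0.0311, 0.0057] [0.38, -0.04, -0.04]
[0.0006, -0.0311, 0.0059] [0.38, -0.04, -0.04]
[0.0006, -0.0311, 0.0061] [0.38, -0.04, -0.04]
[0.0006, -0.031, 0.0063] [0.38, -0.04, -0.04]
[0.0007, -0.031, 0.0065] [0.38, -0.04, -0.04]
[0.0007, -0.0309, 0.0067] [0.38, -0.04, -0.04]
[0.0007, -0.0309, 0.0069] [0.38, -0.04, -0.04]
[0.0007, -0.0308, 0.0071] [0.38, -0.04, -0.04]
[0.0008, -0.0308, 0.0073] [0.38, -0.04, -0.04]
```

arm_command:
  plan:
    - [[0, -0.031, 0.005, 0.4, 0, 0, 0.06], [0, -0.031, 0.005, 0.4, 0, 0, 0.06], [0, -0.031, 0.005, 0.4, 0, 0, 0.06], [0, -0.031, 0.005, 0.4, 0, 0, 0.06], [0, -0.031, 0.005, 0.4, 0, 0, 0.06], [0, -0.031, 0.006, 0.4, 0, 0, 0.06], [0.001, -0.031, 0.006, 0.4, 0, 0, 0.06], [0.001, -0.031, 0.006, 0.4, 0, 0, 0.06], [0.001, -0.031, 0.006, 0.4, 0, 0, 0.06], [0.001, -0.031, 0.006, 0.4, 0, 0, 0.06], [0.001, -0.031, 0.006, 0.4, 0, 0, 0.06], [0.001, -0.031, 0.007, 0.4, 0, 0, 0.06], [0.001, -0.031, 0.007, 0.4, 0, 0, 0.06], [0.001, -0.031, 0.007, 0.4, 0, 0, 0.06], [0, 0, 0, 0, 0, 0, 0.06]]

```text
t: 4.48
tool_pos: [0.4829, 0.327, 0.1876]
tool_rot: [-2.159, 0.202, 2.111]
contact_force: [0.4, 0.1, 0.4]
opening: 0.0599
```

Run:
```python
from h import *
np.set_printoptions(precision=4,suppress=True)
print(T()); im,M=snap('wrist','w2.png'); np.save('M2.npy',M)
for th in ['pin_grip','pin_collar','linchpin','ring_end','clevis1','block']:
    print(th,[((M@np.r_[x['at'],1])[:3].round(4).tolist(),round(x['conf'],2)) for x in mark_of('wrist',th)[:3]])
cv2.imwrite('pics/w2c.png',cv2.resize(im[60:360,130:430,::-1],None,fx=2,fy=2,interpolation=cv2.INTER_CUBIC))
```

```text
[[ 0.0213 -0.1756 -0.9842  0.4829]
 [-0.0146 -0.9844  0.1754  0.327 ]
 [-0.9997  0.0106 -0.0236  0.1876]
 [ 0.      0.      0.      1.    ]]
pin_grip [([0.4605, 0.4147, 0.0049], 0.76), ([0.4729, 0.3264, 0.0708], 0.62)]
pin_collar [([0.474, 0.418, 0.0165], 0.86), ([0.4702, 0.3292, 0.0441], 0.79)]
linchpin [([0.4944, 0.4405, 0.0236], 0.9), ([0.4803, 0.3267, 0.0107], 0.81)]
ring_end [([0.4517, 0.4512, 0.0148], 0.7), ([0.4196, 0.3343, 0.0469], 0.58)]
clevis1 [([0.4632, 0.2666, 0.0081], 0.9), ([0.4564, 0.2053, 0.0078], 0.72)]
block [([0.4614, 0.2642, 0.0027], 0.8), ([0.4586, 0.2056, 0.0106], 0.67)]
```

View pics/w2c.png

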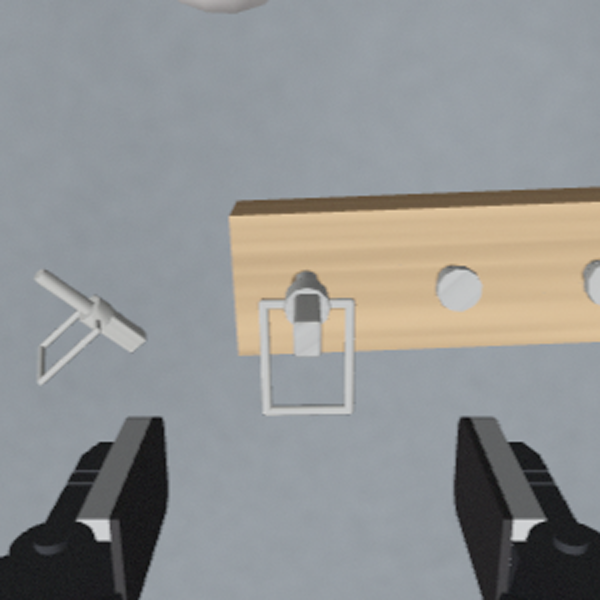

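Run:
```python
from h import *
np.set_printoptions(precision=4,suppress=True)
M=np.load('M2.npy')
P=lambda u,v,z: ray('wrist',(130+u/2-.25,60+v/2-.25),z,M)[:2]
c=[P(u,v,.085) for u,v in [(295,322),(319,322),(320,355),(295,356)]]
print('tab',np.mean(c,0),np.linalg.norm(c[0]-c[1]),np.linalg.norm(c[1]-c[2]))
a,b=P(268,410.5,.049),P(350,409,.049); m=(a+b)/2; print('ring end',m,np.linalg.norm(a-b),'yaw wire',np.arctan2(-(a-b)[0],(a-b)[1]),'yaw dir',np.arctan2(*(np.mean(c,0)-m)[::-1]),np.linalg.norm(np.mean(c,0)-m))
k=[P(460,288,.051),P(237,355,.035),P(230,217,.035),P(600,343,.035)]; print(k,'block yaw',np.arctan2((k[1]-k[3])[0]*-1,(k[1]-k[3])[1]), np.arctan2(*(k[2]-k[1])[::-1]))
# finger gap midline check
yaw=-0.1
rows([*np.mean(c,0),0.16],rotd(np.arctan2(-(a-b)[0],(a-b)[1])),4)
```

```text
tab [0.4681 0.3287] 0.00838187915286551 0.012381982181551785
ring end [0.4237 0.3356] 0.03403887660860142 yaw wire -0.16245274671600862 yaw dir -0.1551920886346084 0.0448967106745739
[array([0.4656, 0.2679]), array([0.4477, 0.3623]), array([0.5065, 0.3529]), array([0.4253, 0.2094])] block yaw -0.14600991729476598 -0.15817647564326784
dist 0.03208741753132985 turn [-1.   -1.37 -0.73]
[0.0068, -0.0008, 0.0042] [-0.25, -0.34, -0.18]
[0.0068, -0.0008, 0.0041] [-0.25, -0.34, -0.18]
[0.0069, -0.0008, 0.0041] [-0.25, -0.34, -0.18]
[0.0069, -0.0008, 0.0041] [-0.25, -0.34, -0.18]
```

```bash
cat >> h.py <<'E'
def model(base,yaw,tx=0.,ty=0.,ring=0.):
    "lists of 3d polylines; base = collar underside centre; tilt tx about pin x, ty about pin y"
    A=R.from_euler('ZYX',[yaw,ty,tx]).as_matrix(); L=[]
    t=np.linspace(0,2*np.pi,40)
    for r,z in [(.009,0),(.009,.012),(.0045,-.010),(.0038,-.036)]: L.append(np.c_[r*np.cos(t),r*np.sin(t),0*t+z])
    for z in (.012,.040): L.append(np.array([[.007,.005,z],[.007,-.005,z],[-.007,-.005,z],[-.007,.005,z],[.007,.005,z]]))
    c,s=np.cos(ring),np.sin(ring); 
    L.append(np.array([[0,.017,.006],[-.048*c,.017,.006-.048*s],[-.048*c,-.017,.006-.048*s],[0,-.017,.006]]))
    return [np.array(base)+l@A.T for l in L]
def draw(im,n,M,L,col,sc,off):
    for l in L:
        q=np.array([(proj(n,p,M)+.5-off)*sc for p in l]).astype(np.int32); cv2.polylines(im,[q],False,col,1,cv2.LINE_AA)
E
python3 - <<'E'
from h import *
M=np.load('M2.npy'); im=cv2.imread('pics/w2.png')
off=np.array([240,150]); sc=6
def mk(): return cv2.resize(im[150:285,240:320],None,fx=5,fy=5,interpolation=cv2.INTER_CUBIC)
a=mk(); b=mk()
draw(a,'wrist',M,model([.4745,.3275,.045],-.155),(0,0,255),5,off)
draw(b,'wrist',M,model([.470,.329,.045],-.155),(0,0,255),5,off)
cv2.imwrite('pics/ov.png',np.hstack([a,b])[:600])
E
```

```text
(no output)
```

View pics/ov.png

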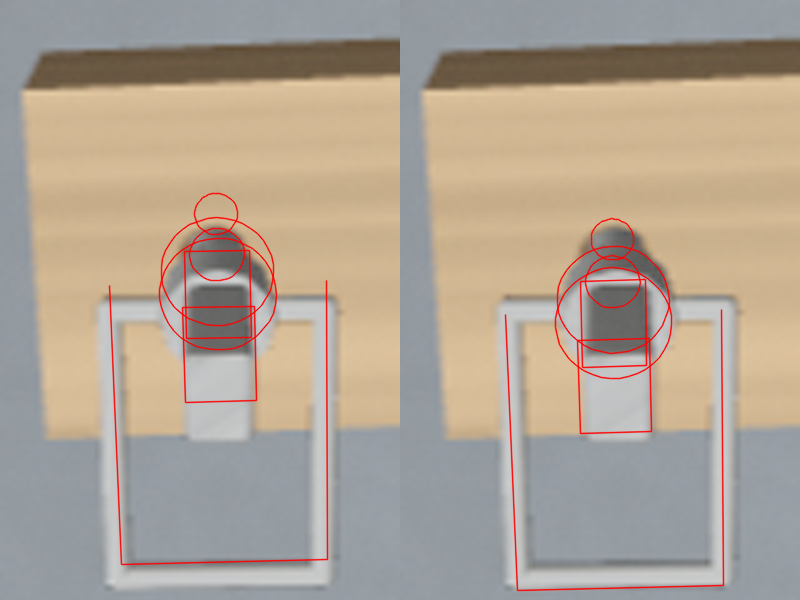

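The upright model at (0.4695, 0.3285) with yaw ≈ -0.16 fits the picture. The tab top projects onto the image at about (284,229). Approaching now.

Run:
```python
from h import *
rows([.4695,.3285,.10],rotd(-.165),6)
```

```text
dist 0.08889574969464904 turn [-0.85 -1.37 -0.73]
[0.0145, -0.0007, 0.0028] [-0.14, -0.23, -0.12]
[0.0145, -0.0006, 0.0027] [-0.14, -0.23, -0.12]
[0.0146, -0.0006, 0.0027] [-0.14, -0.23, -0.12]
[0.0146, -0.0006, 0.0026] [-0.14, -0.23, -0.12]
[0.0146, -0.0006, 0.0026] [-0.14, -0.23, -0.12]
[0.0146, -0.0005, 0.0025] [-0.14, -0.23, -0.12]
```

arm_command:
  plan:
    - [[0.0145, -0.0007, 0.0028, -0.14, -0.23, -0.12, 0.045], [0.0145, -0.0007, 0.0028, -0.14, -0.23, -0.12, 0.045], [0.0145, -0.0006, 0.0027, -0.14, -0.23, -0.12, 0.045], [0.0145, -0.0006, 0.0026, -0.14, -0.23, -0.12, 0.045], [0.0145, -0.0006, 0.0026, -0.14, -0.23, -0.12, 0.045], [0.0145, -0.0006, 0.0025, -0.14, -0.23, -0.12, 0.045], [0, 0, 0, 0, 0, 0, 0.045]]

```text
t: 5.42
tool_pos: [0.467, 0.3244, 0.0898]
tool_rot: [-2.128, 0.182, 2.138]
contact_force: [-0.7, -0.5, -0.7]
opening: 0.0451
```

Run:
```python
from h import *
print(T().round(4)); rows([.4695,.3285,.061],rotd(-.165),5)
```

```text
[[-5.000e-03 -1.690e-01 -9.856e-01  4.670e-01]
 [-1.000e-04 -9.856e-01  1.690e-01  3.244e-01]
 [-1.000e+00  1.000e-03  4.900e-03  8.980e-02]
 [ 0.000e+00  0.000e+00  0.000e+00  1.000e+00]]
dist 0.0292296055433738 turn [-0.28  0.28 -0.05]
[0.0058, -0.0009, -0.0004] [-0.06, 0.06, -0.01]
[0.0058, -0.0009, -0.0004] [-0.06, 0.06, -0.01]
[0.0058, -0.0009, -0.0004] [-0.06, 0.06, -0.01]
[0.0058, -0.0009, -0.0004] [-0.06, 0.06, -0.01]
[0.0058, -0.0009, -0.0004] [-0.06, 0.06, -0.01]
```

arm_command:
  plan:
    - [[0, -0.004, -0.002, -0.2, 0.3, 0, 0.045], [0.005, -0.001, 0, 0, 0, 0, 0.045], [0.006, 0, 0, 0, 0, 0, 0.045], [0.006, 0, 0, 0, 0, 0, 0.045], [0.004, 0, 0, 0, 0, 0, 0.045], [0.003, 0, 0, 0, 0, 0, 0.045], [0, 0, 0, 0, 0, 0, 0.045], [0, 0, 0, 0, 0, 0, 0.045]]

```text
t: 6.08
tool_pos: [0.4703, 0.3289, 0.063]
tool_rot: [-2.136, 0.18, 2.134]
contact_force: [-0.8, -0.6, -0.4]
opening: 0.0449
```

Run:
```python
from h import *
print(T().round(4)); rows([.4695,.3285,.061],rotd(-.165),1)
im,M=snap('wrist','w3.png')
for th in ['pin_grip','pin_collar']:
    print(th,[((M@np.r_[x['at'],1])[:3].round(4).tolist(),round(x['conf'],2)) for x in mark_of('wrist',th)[:3]])
```

```text
[[ 9.000e-04 -1.659e-01 -9.861e-01  4.703e-01]
 [-1.200e-03 -9.861e-01  1.659e-01  3.289e-01]
 [-1.000e+00  1.100e-03 -1.100e-03  6.300e-02]
 [ 0.000e+00  0.000e+00  0.000e+00  1.000e+00]]
dist 0.0021812429370904407 turn [-0.09 -0.06 -0.06]
[0.002, 0.0005, 0.0007] [-0.09, -0.06, -0.06]
pin_grip [([0.471, 0.3289, 0.0717], 0.77), ([0.4592, 0.4152, 0.0076], 0.71)]
pin_collar [([0.4769, 0.4241, 0.0184], 0.98), ([0.4677, 0.3264, 0.0465], 0.68)]
```

arm_command:
  plan:
    - [[0.0012, 0, 0.0005, 0, 0, 0, 0.02], [0, 0, 0, 0, 0, 0, 0.0], [0, 0, 0, 0, 0, 0, 0.0], [0, 0, 0, 0, 0, 0, 0.0], [0, 0, 0, 0, 0, 0, 0.0], [0, 0, 0, 0, 0, 0, 0.0], [0, 0, 0, 0, 0, 0, 0.0], [0, 0, 0, 0, 0, 0, 0.0]]
  squeeze: 70

```text
t: 6.9
tool_pos: [0.4704, 0.3294, 0.0631]
tool_rot: [-2.138, 0.178, 2.131]
contact_force: [0.0, 0.1, 0.3]
opening: 0.008
```

arm_command:
  plan:
    - [[0, 0, 0, 0, 0, 0, 0], [-0.004, 0, 0, 0, 0, 0, 0], [-0.01, 0, 0, 0, 0, 0, 0], [-0.014, 0, 0, 0, 0, 0, 0], [-0.018, 0, 0, 0, 0, 0, 0], [-0.02, 0, 0, 0, 0, 0, 0], [-0.02, 0, 0, 0, 0, 0, 0], [-0.02, 0, 0, 0, 0, 0, 0], [-0.01, 0, 0, 0, 0, 0, 0], [0, 0, 0, 0, 0, 0, 0], [0, 0, 0, 0, 0, 0, 0]]

```text
t: 7.82
tool_pos: [0.4694, 0.3292, 0.1886]
tool_rot: [-2.137, 0.177, 2.131]
contact_force: [-0.3, -0.8, -0.7]
opening: 0.0083
```

Run:
```python
from h import *
M0=T();print(M0.round(4))
im,M=snap('wrist','w4.png'); I=np.linalg.inv(M0)
for th in ['pin_grip','pin_collar','ring_end','linchpin']:
    print(th,[((I@M@np.r_[x['at'],1])[:3].round(4).tolist(),round(x['conf'],2)) for x in mark_of('wrist',th)[:2]])
# expected: TCP 8mm above... collar underside at tool x=+0.018, draw
base=(M0@np.array([.018,0,0,1]))[:3]
b=cv2.resize(im[170:390,190:380,::-1],None,fx=3,fy=3,interpolation=cv2.INTER_CUBIC); a=b.copy()
draw(b,'wrist',M,model(base,-.167),(0,0,255),3,np.array([190,170])); cv2.imwrite('pics/ov4.png',np.hstack([a[:600,85:485],b[:600,85:485]]))
for n in ('side','scene'):
  snap(n,n+'4.png')
  for th in ['pin_grip','pin_collar','ring_end','linchpin']:
    print(n,th,[((I@c2w(n)@np.r_[x['at'],1])[:3].round(4).tolist(),round(x['conf'],2)) for x in mark_of(n,th)[:2]])
```

```text
[[ 3.200e-03 -1.660e-01 -9.861e-01  4.694e-01]
 [ 5.000e-04 -9.861e-01  1.660e-01  3.292e-01]
 [-1.000e+00 -1.100e-03 -3.100e-03  1.886e-01]
 [ 0.000e+00  0.000e+00  0.000e+00  1.000e+00]]
pin_grip [([0.18, -0.0809, 0.0245], 0.89), ([-0.01, -0.0023, -0.0025], 0.83)]
pin_collar [([0.0173, 0.0007, 0.0006], 0.91), ([0.1717, -0.0939, 0.0096], 0.8)]
ring_end [([0.0184, -0.0013, 0.0523], 0.64), ([0.1781, -0.1189, 0.0395], 0.62)]
linchpin [([0.1665, -0.1148, -0.0054], 0.76), ([0.0488, -0.0004, -0.0078], 0.59)]
side pin_grip [([-0.0093, -0.0029, -0.0019], 0.71), ([0.185, -0.085, 0.0271], 0.6)]
side pin_collar [([0.176, -0.0984, 0.0151], 0.88), ([0.0149, -0.001, 0.0007], 0.61)]
side ring_end [([0.013, 0.0053, 0.0499], 0.6), ([0.1772, -0.1193, 0.0404], 0.58)]
side linchpin [([0.0563, -0.0006, 0.0001], 0.88), ([0.1649, -0.1123, -0.0032], 0.76)]
scene pin_grip [([0.0177, 0.0019, 0.0437], 0.74), ([-0.009, 0.0024, -0.0025], 0.58)]
scene pin_collar [([0.1737, -0.0963, 0.0116], 0.69), ([0.0164, 0.0026, -0.0065], 0.5)]
scene ring_end [([0.0197, 0.0017, 0.0438], 0.52), ([0.1736, -0.1215, 0.0332], 0.42)]
scene linchpin [([0.0546, 0.0008, -0.0016], 0.72), ([0.1608, -0.1099, -0.0083], 0.61)]
```

View pics/ov4.png

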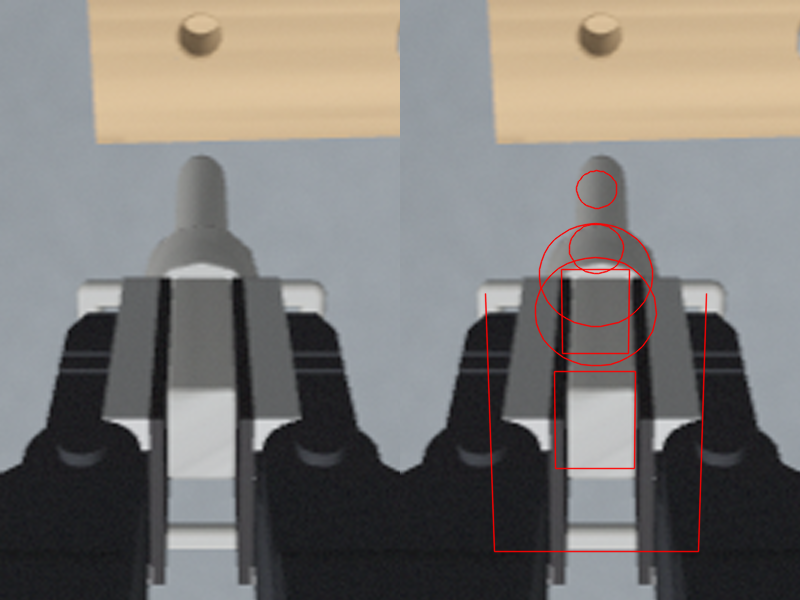

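```bash
cat > fit.py <<'E'
from h import *
from scipy.optimize import least_squares
I=np.array(calibration('wrist')['hand_eye'])
c=calibration('wrist')
def pr(p): 
    q=np.linalg.inv(I)@np.r_[p,1]; return np.array([c['fx']*q[0]/q[2]+c['cx'],c['fy']*q[1]/q[2]+c['cy']])
t=np.linspace(0,2*np.pi,180)
def pts(bx,by,bz,ty,tx,ring):
    # pin frame -> tool: pin z = -tool x, pin x = -tool z, pin y = -tool y
    A=np.array([[0,0,-1],[0,-1,0],[-1,0,0]])@R.from_euler('YX',[ty,tx]).as_matrix(); f=lambda x,y,z: pr(np.array([bx,by,bz])+A@np.array([x,y,z]))
    circ=lambda r,z: np.array([f(r*np.cos(a),r*np.sin(a),z) for a in t])
    sh=circ(.0038,-.036); co=circ(.009,0)
    far=f(-.048*np.cos(ring),0,.006-.048*np.sin(ring)); hin=f(0,0,.006)
    return np.array([sh[:,1].min(),sh[:,0].mean(),co[:,1].min(),*f(0,0,.040),hin[1],far[1]])
def fit(o,fix_ty=None):
    g=lambda p: np.r_[pts(*p)-o,(p[0]-.018)/.003,p[4]/.02] 
    s=least_squares(g,[.018,0,0,0,0,0]); return s
if __name__=='__main__':
    u=lambda x:190+28.33+x/3-.33; v=lambda y:170+y/3-.33
    o=np.array([v(155),u(202),v(225),u(201.5),v(433),v(299),v(537)])
    s=fit(o); print(s.x.round(4),s.fun.round(2))
E
python3 fit.py
```

```text
[ 0.0192  0.001   0.0004 -0.067  -0.0026 -0.0045] [ 1.05 -0.05 -0.29  0.03  0.93 -1.69  0.    0.4  -0.13]
```

```bash
cat >> h.py <<'E'
Rt=rotd(0.04)@R.from_rotvec([0,-0.067,0]).as_matrix()
def tcp_for(base): return np.array(base)-Rt@np.array([.0192,.001,.0004])
E
python3 - <<'E'
from h import *
p=tcp_for([.5308,-.1279,.080+.036+.025]); print(p); rows(p,Rt,16)
E
```

```text
[ 0.5324432  -0.12683344  0.16013014]
dist 0.46108107023911177 turn [-11.84  -3.94   0.39]
[0.0017, 0.0274, -0.0086] [-0.74, -0.25, 0.02]
[0.0017, 0.0275, -0.0083] [-0.74, -0.25, 0.02]
[0.0017, 0.0277, -0.0079] [-0.74, -0.25, 0.02]
[0.0017, 0.0278, -0.0076] [-0.74, -0.25, 0.02]
[0.0017, 0.0278, -0.0072] [-0.74, -0.25, 0.02]
[0.0016, 0.0279, -0.0069] [-0.74, -0.25, 0.02]
[0.0016, 0.028, -0.0065] [-0.74, -0.25, 0.02]
[0.0016, 0.0281, -0.0062] [-0.74, -0.25, 0.02]
[0.0016, 0.0282, -0.0058] [-0.74, -0.25, 0.02]
[0.0016, 0.0283, -0.0054] [-0.74, -0.25, 0.02]
[0.0016, 0.0283, -0.0051] [-0.74, -0.25, 0.02]
[0.0016, 0.0284, -0.0047] [-0.74, -0.25, 0.02]
[0.0016, 0.0284, -0.0044] [-0.74, -0.25, 0.02]
[0.0015, 0.0285, -0.004] [-0.74, -0.25, 0.02]
[0.0015, 0.0285, -0.0036] [-0.74, -0.25, 0.02]
[0.0015, 0.0286, -0.0033] [-0.74, -0.25, 0.02]
```

arm_command:
  plan:
    - [[0, 0.02, -0.006, -0.74, -0.25, 0, 0], [0, 0.0275, -0.008, -0.74, -0.25, 0, 0], [0, 0.0275, -0.008, -0.74, -0.25, 0, 0], [0, 0.028, -0.0075, -0.74, -0.25, 0, 0], [0, 0.028, -0.007, -0.74, -0.25, 0, 0], [0, 0.028, -0.007, -0.74, -0.25, 0, 0], [0, 0.028, -0.0065, -0.74, -0.25, 0, 0], [0, 0.028, -0.006, -0.74, -0.25, 0, 0], [0, 0.028, -0.006, -0.74, -0.25, 0, 0], [0, 0.028, -0.005, -0.74, -0.25, 0, 0], [0, 0.028, -0.005, -0.74, -0.25, 0, 0], [0, 0.0285, -0.005, -0.74, -0.25, 0, 0], [0, 0.0285, -0.004, -0.74, -0.25, 0, 0], [0, 0.0285, -0.004, -0.74, -0.25, 0, 0], [0, 0.022, -0.003, -0.74, -0.25, 0, 0], [0, 0.012, -0.002, -0.4, -0.1, 0, 0], [0, 0.005, -0.001, 0, 0, 0, 0], [0, 0, 0, 0, 0, 0, 0], [0, 0, 0, 0, 0, 0, 0]]

```text
t: 10.15
tool_pos: [0.536, -0.1195, 0.1869]
tool_rot: [2.135, 0.059, -2.265]
contact_force: [0.8, -0.3, -1.0]
opening: 0.0083
```

Run:
```python
from h import *
print(T().round(4))
p=tcp_for([.5308,-.1279,.080+.036+.025]); print(p); rows(p,Rt,3)
```

```text
[[-0.0592  0.0471 -0.9971  0.536 ]
 [ 0.0053 -0.9989 -0.0474 -0.1195]
 [-0.9982 -0.0081  0.0589  0.1869]
 [ 0.      0.      0.      1.    ]]
[ 0.5324432  -0.12683344  0.16013014]
dist 0.02801266742679556 turn [ 0.43 -0.46  0.44]
[0.009, 0.0025, 0.0008] [0.14, -0.15, 0.15]
[0.009, 0.0024, 0.0007] [0.14, -0.15, 0.15]
[0.009, 0.0024, 0.0007] [0.14, -0.15, 0.15]
```

arm_command:
  plan:
    - [[0.006, 0.0025, 0.0008, 0.14, -0.15, 0.15, 0], [0.008, 0.0025, 0.0007, 0.14, -0.15, 0.15, 0], [0.007, 0.002, 0.0005, 0.14, -0.15, 0.15, 0], [0.004, 0, 0, 0, 0, 0, 0], [0, 0, 0, 0, 0, 0, 0], [0, 0, 0, 0, 0, 0, 0]]

```text
t: 10.65
tool_pos: [0.5314, -0.1229, 0.1583]
tool_rot: [2.121, 0.048, -2.273]
contact_force: [0.2, -0.8, -0.6]
opening: 0.0085
```

Run:
```python
from h import *
M0=T(); print(M0.round(4)); p=tcp_for([.5308,-.1279,.080+.036+.025]); rows(p,Rt,1)
im,M=snap('wrist','w5.png')
off=np.array([215,130])
a=cv2.resize(im[130:330,215:350,::-1],None,fx=3,fy=3,interpolation=cv2.INTER_CUBIC); b=a.copy()
base=(M0@np.array([.0192,.001,.0004,1]))[:3]
A=M0[:3,:3]@R.from_rotvec([0,.067,0]).as_matrix(); z=-A[:,0]; print('pin z',z, 'base',base,'tip',base-.036*z)
draw(b,'wrist',M,model(base,.04),(0,0,255),3,off)
t=np.linspace(0,6.3,40)
for r in (.0051,.0061): draw(b,'wrist',M,[np.c_[.5308+r*np.cos(t),-.1279+r*np.sin(t),0*t+.08]],(0,160,0),3,off)
cv2.imwrite('pics/ov5.png',np.hstack([a,b])[:600,:800])
```

```text
[[-6.920e-02  4.440e-02 -9.966e-01  5.314e-01]
 [-2.400e-03 -9.990e-01 -4.440e-02 -1.229e-01]
 [-9.976e-01 -6.000e-04  6.920e-02  1.583e-01]
 [ 0.000e+00  0.000e+00  0.000e+00  1.000e+00]]
dist 0.004474337443145956 turn [0.26 0.13 0.02]
[-0.0019, 0.004, -0.0007] [0.26, 0.13, 0.02]
pin z [ 2.28912861e-03 -5.47447385e-04  9.99997230e-01] base [ 0.52972739 -0.12393802  0.1391923 ] tip [ 0.52964498 -0.12391832  0.1031924 ]
```

View pics/ov5.png

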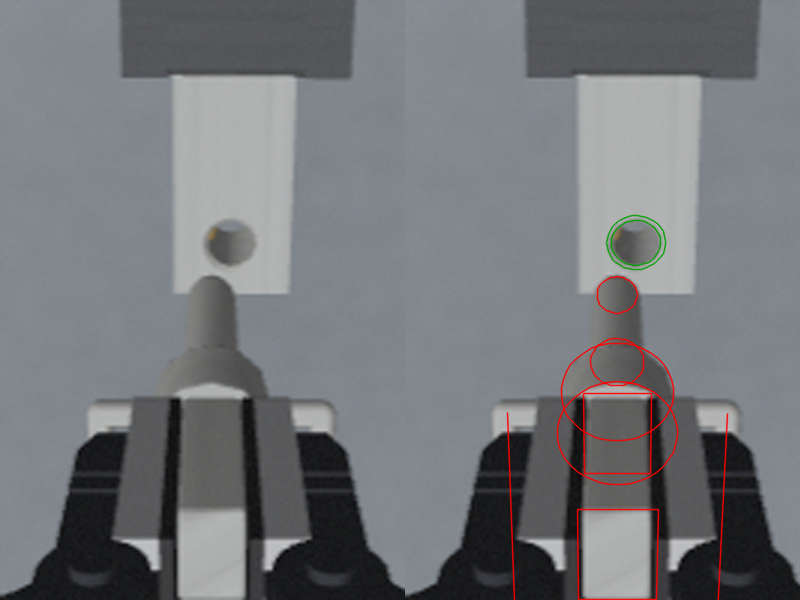

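arm_command:
  plan:
    - [[0, 0.003, -0.0005, 0.26, 0.13, 0, 0], [0, 0.0015, -0.0003, 0, 0, 0, 0], [0, 0, 0, 0, 0, 0, 0], [0, 0, 0, 0, 0, 0, 0]]

```text
t: 11.03
tool_pos: [0.5329, -0.1277, 0.159]
tool_rot: [2.127, 0.042, -2.272]
contact_force: [-0.1, 0.1, 0.4]
opening: 0.0083
```

```bash
cat >> h.py <<'E'
def where():
    M0=T(); o=ctrl.get_obs(); base=(M0@np.array([.0192,.001,.0004,1]))[:3]
    A=M0[:3,:3]@R.from_rotvec([0,.067,0]).as_matrix(); z=-A[:,0]; 
    print('t',round(o['t'],2),'base',base.round(4),'tip',(base-.036*z).round(4),'pin z',z.round(4),'F',np.round(o['contact_force'],1),'tq',np.round(o['wrist_torque'],2),'err tool',(M0[:3,:3].T@(np.array([.5308,-.1279,base[2]])-base)).round(4),'turn',np.degrees(R.from_matrix(M0[:3,:3].T@Rt).as_rotvec()).round(2))
E
python3 -c "
from h import *
where()"
```

```text
t 11.03 base [ 0.5313 -0.1288  0.1399] tip [ 0.5314 -0.1288  0.1039] pin z [-1.3e-03  1.0e-04  1.0e+00] F [-0.1  0.1  0.4] tq [-0.01 -0.04  0.04] err tool [ 0.     -0.0009  0.0005] turn [-0.01 -0.08 -0.01]
```

arm_command:
  plan:
    - [[0.001, -0.0008, 0.0003, 0, 0, 0, 0], [0.003, 0, 0, 0, 0, 0, 0], [0.004, 0, -0.0003, 0, 0, 0, 0], [0.004, 0, -0.0003, 0, 0, 0, 0], [0.003, 0, -0.0002, 0, 0, 0, 0], [0.002, 0, -0.0001, 0, 0, 0, 0], [0, 0, 0, 0, 0, 0, 0], [0, 0, 0, 0, 0, 0, 0]]

```text
t: 11.7
tool_pos: [0.5324, -0.127, 0.1402]
tool_rot: [2.128, 0.042, -2.272]
contact_force: [0.1, -0.2, -0.4]
opening: 0.0086
```

```bash
python3 -c "
from h import *
where()"
```

```text
t 11.7 base [ 0.5308 -0.1281  0.1211] tip [ 0.5308 -0.1281  0.0851] pin z [-0.0016  0.      1.    ] F [ 0.1 -0.2 -0.4] tq [-0.01 -0.04 -0.05] err tool [-0.     -0.0002 -0.    ] turn [-0.03 -0.09 -0.  ]
```

arm_command:
  plan:
    - [[0.002, 0, -0.0001, 0, 0, 0, 0], [0.002, 0, -0.0001, 0, 0, 0, 0], [0.002, 0, -0.0002, 0, 0, 0, 0], [0.002, 0, -0.0001, 0, 0, 0, 0], [0.0015, 0, -0.0001, 0, 0, 0, 0], [0, 0, 0, 0, 0, 0, 0]]

```text
t: 12.2
tool_pos: [0.5337, -0.1273, 0.134]
tool_rot: [2.13, 0.041, -2.269]
contact_force: [-0.4, -0.2, -0.4]
opening: 0.0084
```

```bash
python3 -c "
from h import *
where()"
```

```text
t 12.2 base [ 0.5322 -0.1284  0.1149] tip [ 0.5323 -0.1284  0.0789] pin z [-4.e-03  8.e-04  1.e+00] F [-0.4 -0.2 -0.4] tq [-0.02  0.   -0.02] err tool [ 0.0001 -0.0006  0.0013] turn [-0.02 -0.22 -0.06]
```

arm_command:
  plan:
    - [[0, -0.0005, 0.0013, 0, 0, 0, 0], [0, 0, 0, 0, 0, 0, 0], [0.002, 0, 0, 0, 0, 0, 0], [0.002, 0, -0.0001, 0, 0, 0, 0], [0.0015, 0, 0, 0, 0, 0, 0], [0, 0, 0, 0, 0, 0, 0]]

```text
t: 12.7
tool_pos: [0.5337, -0.1273, 0.134]
tool_rot: [2.133, 0.04, -2.265]
contact_force: [0.5, 0.2, -0.6]
opening: 0.0082
```

```bash
python3 -c "
from h import *
where()"
```

```text
t 12.7 base [ 0.5322 -0.1284  0.1149] tip [ 0.5325 -0.1285  0.0789] pin z [-0.0072  0.002   1.    ] F [ 0.5  0.2 -0.6] tq [-0.03 -0.09 -0.  ] err tool [ 0.0001 -0.0006  0.0014] turn [-0.02 -0.41 -0.13]
```

arm_command:
  plan:
    - [[0, -0.0005, 0.0025, 0, 0, 0, 0], [0, 0, 0, 0, 0, 0, 0], [0, 0, 0, 0, 0, 0, 0]]

```text
t: 12.95
tool_pos: [0.5308, -0.1268, 0.1334]
tool_rot: [2.133, 0.04, -2.265]
contact_force: [-0.1, -0.3, -0.8]
opening: 0.0082
```

```bash
python3 -c "
from h import *
where()"
```

```text
t 12.95 base [ 0.5293 -0.1279  0.1142] tip [ 0.5295 -0.128   0.0782] pin z [-0.0072  0.002   1.    ] F [-0.1 -0.3 -0.8] tq [ 0.01 -0.02  0.01] err tool [-0.0001  0.     -0.0015] turn [-0.03 -0.41 -0.13]
```

arm_command:
  plan:
    - [[0, 0, -0.0013, 0, -0.4, -0.1, 0], [0, 0, 0, 0, 0, 0, 0], [0.004, 0, -0.0003, 0, 0, 0, 0], [0, 0, 0, 0, 0, 0, 0], [0, 0, 0, 0, 0, 0, 0]]

```text
t: 13.37
tool_pos: [0.5312, -0.1266, 0.1269]
tool_rot: [2.122, 0.043, -2.277]
contact_force: [0.6, -0.3, 0.1]
opening: 0.0084
```

```bash
python3 -c "
from h import *
where()"
```

```text
t 13.37 base [ 0.5295 -0.1276  0.1078] tip [ 0.5293 -0.1276  0.0718] pin z [ 3.5e-03 -4.0e-04  1.0e+00] F [ 0.6 -0.3  0.1] tq [ 0.02 -0.02  0.  ] err tool [-0.0001  0.0003 -0.0013] turn [-0.03  0.2   0.04]
```

arm_command:
  plan:
    - [[0.003, 0.0003, -0.001, 0, 0.1, 0, 0], [0.003, 0, -0.0002, 0, 0, 0, 0], [0.003, 0, -0.0002, 0, 0, 0, 0], [0, 0, 0, 0, 0, 0, 0]]

```text
t: 13.7
tool_pos: [0.5316, -0.1277, 0.1174]
tool_rot: [2.122, 0.041, -2.276]
contact_force: [-0.9, -0.8, -1.0]
opening: 0.0085
```

```bash
python3 -c "
from h import *
where()"
```

```text
t 13.7 base [ 0.5299 -0.1287  0.0983] tip [ 0.5297 -0.1288  0.0623] pin z [0.0031 0.0013 1.    ] F [-0.9 -0.8 -1. ] tq [-0.19 -0.01  0.03] err tool [-0.0001 -0.0008 -0.001 ] turn [-0.03  0.18 -0.06]
```

arm_command:
  plan:
    - [[0.003, -0.0004, -0.0006, 0, 0, 0, 0], [0.003, 0, -0.0002, 0, 0, 0, 0], [0.003, 0, -0.0002, 0, 0, 0, 0], [0, 0, 0, 0, 0, 0, 0]]

```text
t: 14.03
tool_pos: [0.5317, -0.1275, 0.1072]
tool_rot: [2.121, 0.04, -2.276]
contact_force: [-0.7, -1.2, -1.5]
opening: 0.0083
```

```bash
python3 -c "
from h import *
where()"
```

```text
t 14.03 base [ 0.53   -0.1286  0.0881] tip [ 0.5298 -0.1287  0.0521] pin z [0.0038 0.0019 1.    ] F [-0.7 -1.2 -1.5] tq [-0.3  -0.03  0.03] err tool [-0.0001 -0.0007 -0.0009] turn [-0.03  0.22 -0.1 ]
```

arm_command:
  plan:
    - [[0.003, 0, -0.0002, 0, 0, 0, 0], [0.002, 0, -0.0002, 0, 0, 0, 0], [0, 0, 0, 0, 0, 0, 0]]

```text
t: 14.28
tool_pos: [0.5318, -0.1276, 0.1015]
tool_rot: [2.121, 0.04, -2.276]
contact_force: [0.0, -0.4, -0.6]
opening: 0.0082
```

Run:
```python
from h import *
where(); M0=T(); I=np.linalg.inv(M0)
im,M=snap('wrist','w6.png')
for n in ('side','scene'): snap(n,n+'6.png')
for n in ('wrist','side','scene'):
  for th in ['pin_grip','pin_collar','ring_end']:
    print(n,th,[((c2w(n)@np.r_[x['at'],1])[:3].round(4).tolist(),round(x['conf'],2)) for x in mark_of(n,th)[:2]])
s=cv2.imread('pics/side6.png')[135:215,215:310]; s=cv2.resize(s,(400,337),interpolation=cv2.INTER_CUBIC)
a=cv2.resize(im[130:330,220:350,::-1],(400,615),interpolation=cv2.INTER_CUBIC)[:600]; c=np.zeros((600,800,3),np.uint8); c[:,:400]=a; c[:337,400:]=s; cv2.imwrite('pics/v6.png',c)
```

```text
t 14.28 base [ 0.5301 -0.1287  0.0824] tip [ 0.53   -0.1287  0.0464] pin z [0.0036 0.0019 1.    ] F [ 0.  -0.4 -0.6] tq [-0.26  0.08  0.04] err tool [-0.0001 -0.0007 -0.0007] turn [-0.04  0.21 -0.1 ]
wrist pin_grip [([0.5336, -0.1295, 0.1117], 0.62)]
wrist pin_collar [([0.5311, -0.1278, 0.0848], 0.81)]
wrist ring_end [([0.4769, -0.1342, 0.0877], 0.8)]
side pin_grip [([0.4568, 0.4185, 0.0036], 0.73), ([0.5318, -0.1242, 0.1128], 0.41)]
side pin_collar [([0.5324, -0.126, 0.0826], 0.64), ([0.4715, 0.4284, 0.0138], 0.5)]
side ring_end [([0.4496, 0.4529, 0.0147], 0.66), ([0.4851, -0.131, 0.0912], 0.61)]
scene pin_grip [([0.4589, 0.4127, 0.0093], 0.66), ([0.5325, -0.1264, 0.1101], 0.55)]
scene pin_collar [([0.4812, 0.4257, 0.0185], 0.58), ([0.5321, -0.1311, 0.0867], 0.57)]
scene ring_end [([0.6491, 0.2226, 0.0038], 0.75), ([0.4889, -0.1318, 0.0903], 0.53)]
```

View pics/v6.png

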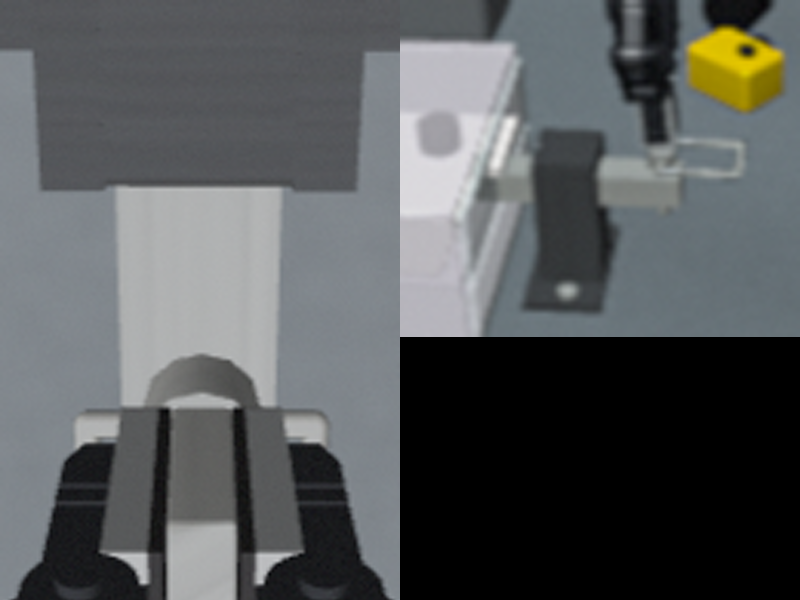

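The pin is in the hole: the side view at about (273,173) shows the collar just above the bar and the shank tip poking out below. The last millimetres go by feel.

arm_command:
  plan:
    - [[0.002, 0, -0.0001, 0, 0, 0, 0], [0, 0, 0, 0, 0, 0, 0]]

```text
t: 15.05
tool_pos: [0.5318, -0.1275, 0.1004]
tool_rot: [2.121, 0.04, -2.276]
contact_force: [0.1, -1.2, -1.7]
opening: 0.0084
```

```bash
python3 -c "
from h import *
where()"
```

```text
t 15.05 base [ 0.5301 -0.1286  0.0813] tip [ 0.53   -0.1287  0.0453] pin z [0.0036 0.0018 1.    ] F [ 0.1 -1.2 -1.7] tq [-0.28  0.08  0.  ] err tool [-0.0001 -0.0007 -0.0007] turn [-0.04  0.21 -0.1 ]
```

arm_command:
  plan:
    - [[0.002, 0, -0.0001, 0, 0, 0, 0], [0.001, 0, 0, 0, 0, 0, 0]]

```text
t: 15.22
tool_pos: [0.5319, -0.1275, 0.098]
tool_rot: [2.121, 0.04, -2.276]
contact_force: [-0.8, -1.7, 1.9]
opening: 0.0085
```

```bash
python3 -c "
from h import *
where()"
```

```text
t 15.22 base [ 0.5302 -0.1286  0.0788] tip [ 0.53   -0.1287  0.0428] pin z [0.0034 0.0018 1.    ] F [-0.8 -1.7  1.9] tq [-0.2   0.25 -0.04] err tool [-0.     -0.0007 -0.0007] turn [-0.03  0.2  -0.09]
```

arm_command:
  plan:
    - [[0.0015, 0, -0.0001, 0, 0, 0, 0]]

```text
t: 15.3
tool_pos: [0.5321, -0.1276, 0.0979]
tool_rot: [2.121, 0.04, -2.277]
contact_force: [-5.9, 2.0, 13.5]
opening: 0.008
```

arm_command:
  plan:
    - [[0.0015, 0, -0.0001, 0, 0, 0, 0]]

```text
t: 15.38
tool_pos: [0.5321, -0.1276, 0.098]
tool_rot: [2.12, 0.04, -2.278]
contact_force: [-5.2, 0.8, 9.2]
opening: 0.0079
```

Seated: TCP stopped at z 0.098, which matches the collar on the bar, with about 10 N. Let go, rise and draw back.

arm_command:
  plan:
    - [[0, 0, 0, 0, 0, 0, 0], [0, 0, 0, 0, 0, 0, 0.01], [0, 0, 0, 0, 0, 0, 0.03], [0, 0, 0, 0, 0, 0, 0.04], [0, 0, 0, 0, 0, 0, 0.04], [0, 0, 0, 0, 0, 0, 0.04], [-0.01, 0, 0.0005, 0, 0, 0, 0.04], [-0.02, 0, 0.001, 0, 0, 0, 0.04], [-0.02, 0, 0.001, 0, 0, 0, 0.04], [-0.015, 0, 0.001, 0, 0, 0, 0.04], [0, 0, 0, 0, 0, 0, 0.04], [0, 0, 0, 0, 0, 0, 0.04]]

```text
t: 16.38
tool_pos: [0.5343, -0.1263, 0.1674]
tool_rot: [2.125, 0.043, -2.275]
contact_force: [-0.4, -0.3, -0.5]
opening: 0.0402
```

Run:
```python
from h import *
where(); print(T().round(4))
im,M=snap('wrist','w7.png')
for n in ('side',): snap(n,n+'7.png')
for n in ('wrist','side'):
  for th in ['pin_collar','ring_end','bar_ref']:
    print(n,th,[((c2w(n)@np.r_[x['at'],1])[:3].round(4).tolist(),round(x['conf'],2)) for x in mark_of(n,th)[:2]])
off=np.array([200,100]); a=cv2.resize(im[100:400,200:380,::-1],None,fx=2,fy=2,interpolation=cv2.INTER_CUBIC); b=a.copy()
draw(b,'wrist',M,model([.5302,-.1286,.080],.04),(0,0,255),2,off)
s=cv2.resize(cv2.imread('pics/side7.png')[135:215,230:310],(440,440),interpolation=cv2.INTER_CUBIC)
c=np.zeros((600,800,3),np.uint8); c[:,:360]=b; c[:440,360:]=s; cv2.imwrite('pics/v7.png',c)
```

```text
t 16.38 base [ 0.5327 -0.1273  0.1482] tip [ 0.5326 -0.1273  0.1122] pin z [ 0.0011 -0.001   1.    ] F [-0.4 -0.3 -0.5] tq [-0.04 -0.03 -0.04] err tool [0.0001 0.0005 0.0019] turn [-0.02  0.06  0.06]
[[-0.068   0.0396 -0.9969  0.5343]
 [-0.0017 -0.9992 -0.0396 -0.1263]
 [-0.9977 -0.001   0.068   0.1674]
 [ 0.      0.      0.      1.    ]]
wrist pin_collar [([0.5291, -0.13, 0.0782], 0.73), ([0.5327, -0.1267, 0.0013], 0.36)]
wrist ring_end [([0.4805, -0.1308, 0.0815], 0.7), ([0.3972, -0.2793, 0.001], 0.34)]
wrist bar_ref [([0.5334, -0.1279, 0.0761], 0.97)]
side pin_collar [([0.4715, 0.4276, 0.0118], 0.64), ([0.5302, -0.1241, 0.0801], 0.58)]
side ring_end [([0.4831, -0.1328, 0.0918], 0.63), ([0.533, -0.1286, 0.0011], 0.42)]
side bar_ref [([0.532, -0.1253, 0.0785], 0.71)]
```

View pics/v7.png

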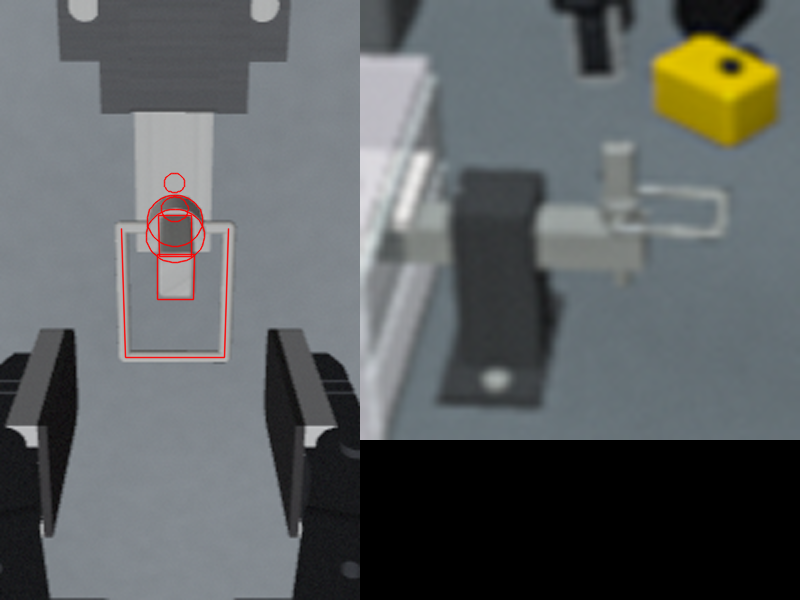

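The overlay matches: collar flush and pin upright, with the ring level past the bar's end (wrist ≈ (287,278)). For the ring, I'll tilt the closed fingers 40° forward so the gripper's body clears the tab.

```bash
cat >> h.py <<'E'
R40=rotd(0.04)@R.from_rotvec([0,np.radians(40),0]).as_matrix()
def ringpt(a,lat=-.005,gap=0.):
    d=np.array([np.sin(np.radians(40)),0,-np.cos(np.radians(40))]); l=np.array([np.cos(np.radians(40)),0,np.sin(np.radians(40))])
    p=np.array([-.048*np.cos(a),0,.086-.048*np.sin(a)])-(.002+gap)*d+lat*l
    c,s=np.cos(.04),np.sin(.04); return np.array([.5302+c*p[0],-.1286+s*p[0],p[2]])
E
python3 - <<'E'
from h import *
for a in (0,.3,.6,.9,1.2,1.3): print(a,ringpt(a).round(4))
g=ringpt(0,gap=.03); print(g); rows(g+[0,0,.02],R40,8)
E
```

```text
0 [ 0.4771 -0.1307  0.0843]
0.3 [ 0.4793 -0.1306  0.0701]
0.6 [ 0.4855 -0.1304  0.0572]
0.9 [ 0.4953 -0.13    0.0467]
1.2 [ 0.5077 -0.1295  0.0396]
1.3 [ 0.5123 -0.1293  0.0381]
[ 0.45785849 -0.1314952   0.10729948]
dist 0.08477820619392785 turn [-0.07 44.09  0.12]
[0.0054, 0.0003, 0.0091] [-0.01, 5.51, 0.01]
[0.0045, 0.0003, 0.0096] [-0.01, 5.51, 0.01]
[0.0036, 0.0003, 0.01] [-0.01, 5.51, 0.01]
[0.0026, 0.0003, 0.0103] [-0.01, 5.51, 0.01]
[0.0016, 0.0003, 0.0105] [-0.01, 5.51, 0.01]
[0.0006, 0.0003, 0.0106] [-0.01, 5.51, 0.01]
[-0.0004, 0.0003, 0.0106] [-0.01, 5.51, 0.01]
[-0.0014, 0.0003, 0.0105] [-0.01, 5.51, 0.01]
```

arm_command:
  plan:
    - [[0, 0, 0.01, 0, 0, 0, 0], [0, 0, 0.012, 0, 5.5, 0, 0], [0, 0.0005, 0.012, 0, 5.5, 0, 0], [0, 0.0005, 0.012, 0, 5.5, 0, 0], [0, 0.0005, 0.012, 0, 5.5, 0, 0], [0, 0.0005, 0.01, 0, 5.5, 0, 0], [0, 0.0005, 0.008, 0, 5.5, 0, 0], [0, 0.0005, 0.004, 0, 5.5, 0, 0], [0, 0, 0, 0, 4, 0, 0], [0, 0, 0, 0, 0, 0, 0], [0, 0, 0, 0, 0, 0, 0]]
  squeeze: 20

```text
t: 17.7
tool_pos: [0.4493, -0.1308, 0.1459]
tool_rot: [2.829, 0.056, -1.321]
contact_force: [-0.0, -0.3, -0.3]
opening: 0.0003
```

Run:
```python
from h import *
print(T().round(4),ctrl.get_obs()['opening']); rows(ringpt(0,gap=.01),R40,4)
```

```text
[[ 0.6417  0.0404 -0.7659  0.4493]
 [ 0.0246 -0.9992 -0.032  -0.1308]
 [-0.7666  0.0017 -0.6421  0.1459]
 [ 0.      0.      0.      1.    ]] 0.0002633731391340414
dist 0.058062206332721814 turn [ 0.08  0.05 -0.06]
[0.0138, 0.0002, 0.0046] [0.02, 0.01, -0.02]
[0.0138, 0.0002, 0.0046] [0.02, 0.01, -0.02]
[0.0138, 0.0002, 0.0046] [0.02, 0.01, -0.02]
[0.0138, 0.0002, 0.0046] [0.02, 0.01, -0.02]
```

arm_command:
  plan:
    - [[0.013, 0, 0.0045, 0, 0, 0, 0], [0.013, 0, 0.0045, 0, 0, 0, 0], [0.013, 0, 0.0045, 0, 0, 0, 0], [0.008, 0, 0.003, 0, 0, 0, 0], [0, 0, 0, 0, 0, 0, 0], [0, 0, 0, 0, 0, 0, 0]]

```text
t: 18.2
tool_pos: [0.4708, -0.1311, 0.1025]
tool_rot: [2.82, 0.059, -1.324]
contact_force: [-0.5, -0.3, 0.9]
opening: 0.0003
```

Run:
```python
from h import *
print(T().round(4)[:3,3]); rows(ringpt(0),R40,1); M=T()
print('path per 0.15 rad in tool axes'); 
for a in np.arange(0,1.3,.15): print(round(a,2),(R40.T@(ringpt(a+.15)-ringpt(a))).round(4))
```

```text
[ 0.4708 -0.1311  0.1025]
dist 0.01930057502913569 turn [ 0.47  0.3  -0.11]
[0.0181, -0.0002, 0.0068] [0.47, 0.3, -0.11]
path per 0.15 rad in tool axes
0.0 [0.0058 0.     0.0042]
0.15 [0.0064 0.     0.0033]
0.3 [ 0.0068 -0.      0.0023]
0.45 [ 0.0071 -0.      0.0012]
0.6 [0.0072 0.     0.0002]
0.75 [ 0.0071 -0.     -0.0009]
0.9 [ 0.0069  0.     -0.002 ]
1.05 [ 0.0065 -0.     -0.003 ]
1.2 [ 0.006   0.     -0.0039]
```

arm_command:
  plan:
    - [[0.009, 0, 0.0034, 0.4, 0.3, 0, 0], [0.009, 0, 0.0034, 0, 0, 0, 0], [0.006, 0, 0.004, 0, 0, 0, 0], [0.0064, 0, 0.0033, 0, 0, 0, 0], [0.0068, 0, 0.0023, 0, 0, 0, 0], [0, 0, 0, 0, 0, 0, 0], [0, 0, 0, 0, 0, 0, 0]]

```text
t: 18.78
tool_pos: [0.4865, -0.1321, 0.0682]
tool_rot: [2.826, 0.058, -1.312]
contact_force: [-0.7, 0.5, 1.4]
opening: 0.0001
```

Run:
```python
from h import *
print(T().round(4)[:3,3],ctrl.get_obs()['contact_force']); 
for a in (.6,.9): print(a); rows(ringpt(a),R40,1)
snap('side','side8.png')
for n in ('side',):
    print([((c2w(n)@np.r_[x['at'],1])[:3].round(4).tolist(),round(x['conf'],2)) for x in mark_of(n,'ring_end')[:3]])
```

```text
[ 0.4865 -0.1321  0.0682] [-0.74029835  0.45633279  1.44106253]
0.6
dist 0.011180693812794792 turn [ 0.47 -0.17 -0.17]
[0.0078, -0.0019, 0.0078] [0.47, -0.17, -0.17]
0.9
dist 0.02329780157892527 turn [ 0.47 -0.17 -0.17]
[0.0221, -0.0019, 0.0071] [0.47, -0.17, -0.17]
[([0.4883, -0.1312, 0.0705], 0.6), ([0.4503, 0.4526, 0.0155], 0.43)]
```

arm_command:
  plan:
    - [[0.005, -0.001, 0.004, 0.4, 0, 0, 0], [0.006, 0, 0.003, 0, 0, 0, 0], [0.006, 0, 0.0015, 0, 0, 0, 0], [0.006, 0, 0, 0, 0, 0, 0], [0, 0, 0, 0, 0, 0, 0], [0, 0, 0, 0, 0, 0, 0]]

```text
t: 19.38
tool_pos: [0.4969, -0.1322, 0.0459]
tool_rot: [2.833, 0.048, -1.307]
contact_force: [0.2, -0.7, 1.0]
opening: -0.0
```

Run:
```python
from h import *
print(T().round(4)[:3,3],ctrl.get_obs()['contact_force']); 
for a in (.9,1.2): print(a); rows(ringpt(a),R40,1)
im,M=snap('side','side9.png'); iw,_=snap('wrist','w9.png')
for n in ('side','wrist'):
  for th in ('ring_end','pin_collar'):
    print(n,th,[((c2w(n)@np.r_[x['at'],1])[:3].round(4).tolist(),round(x['conf'],2)) for x in mark_of(n,th)[:3]])
s=cv2.resize(im[135:215,230:310,::-1],(400,400),interpolation=cv2.INTER_CUBIC); a=cv2.resize(iw[100:400,160:400,::-1],(400,500))
c=np.zeros((500,800,3),np.uint8); c[:400,:400]=s; c[:,400:]=a; cv2.imwrite('pics/v9.png',c)
```

```text
[ 0.4969 -0.1322  0.0459] [ 0.21400928 -0.65765329  1.01753461]
0.9
dist 0.002917912759841721 turn [ 0.09 -0.46 -0.38]
[-0.0017, -0.0023, 0.0007] [0.09, -0.46, -0.38]
1.2
dist 0.012779102704732386 turn [ 0.09 -0.46 -0.38]
[0.0118, -0.0024, -0.0042] [0.09, -0.46, -0.38]
side ring_end [([0.4495, 0.4537, 0.0152], 0.49), ([0.5022, -0.1319, 0.0505], 0.36)]
side pin_collar [([0.4715, 0.4236, 0.0141], 0.58), ([0.5339, -0.127, 0.0796], 0.57), ([0.5322, -0.1269, 0.0805], 0.44)]
wrist ring_end [([0.4952, -0.1278, 0.044], 0.77)]
wrist pin_collar [([0.5319, -0.1295, 0.0809], 0.82)]
```

View pics/v9.png

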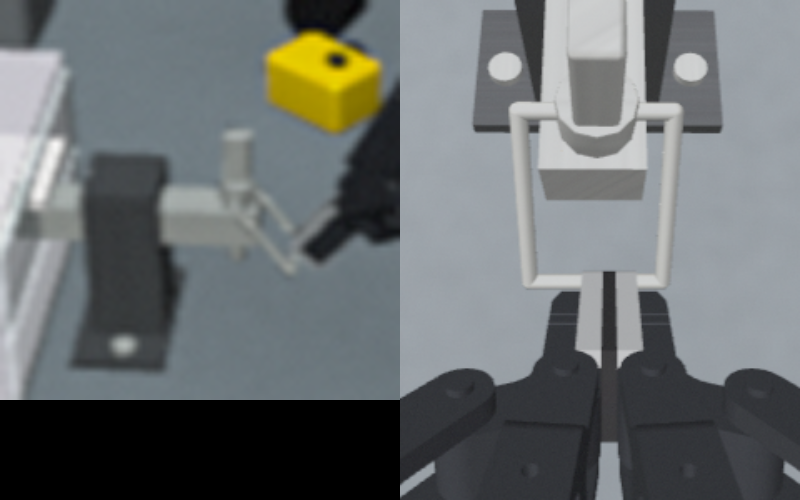

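The ring is at about 0.85 rad: the fingertip is on the far wire at wrist ≈ (526,270) in the crop, and the pin is still seated and upright. I'll finish the swing.

arm_command:
  plan:
    - [[0.004, -0.001, -0.003, 0, -0.4, -0.3, 0], [0.004, 0, -0.002, 0, 0, 0, 0], [0.004, 0, -0.002, 0, 0, 0, 0], [0.003, 0, -0.0015, 0, 0, 0, 0], [0, 0, 0, 0, 0, 0, 0], [0, 0, 0, 0, 0, 0, 0]]

```text
t: 20.18
tool_pos: [0.515, -0.1308, 0.0402]
tool_rot: [2.83, 0.056, -1.317]
contact_force: [-0.4, -0.7, 0.0]
opening: -0.0002
```

Run:
```python
from h import *
print(T().round(4)[:3,3],ctrl.get_obs()['contact_force']); 
for a in (1.2,1.35): print(a); rows(ringpt(a,-.003),R40,1)
snap('side','side10.png'); snap('wrist','w10.png'); snap('scene','sc10.png')
for n in ('side','wrist','scene'):
  for th in ('ring_end','pin_collar'):
    print(n,th,[((c2w(n)@np.r_[x['at'],1])[:3].round(4).tolist(),round(x['conf'],2)) for x in mark_of(n,th)[:3]])
```

```text
[ 0.515  -0.1308  0.0402] [-0.41570028 -0.74885366  0.01387056]
1.2
dist 0.0059056829902076 turn [ 0.15 -0.09 -0.11]
[-0.0041, -0.0015, 0.0039] [0.15, -0.09, -0.11]
1.35
dist 0.0024590672021907976 turn [ 0.15 -0.09 -0.11]
[0.0019, -0.0015, 0.0] [0.15, -0.09, -0.11]
side ring_end [([0.4528, 0.4527, 0.0131], 0.59), ([0.5192, -0.1263, 0.0421], 0.39), ([0.5314, -0.1273, 0.0811], 0.37)]
side pin_collar [([0.4734, 0.4268, 0.0117], 0.71), ([0.5276, -0.1282, 0.083], 0.43)]
wrist ring_end [([0.511, -0.1287, 0.0405], 0.91)]
wrist pin_collar [([0.529, -0.1283, 0.0814], 0.6)]
scene ring_end [([0.5309, -0.1271, 0.0428], 0.67), ([0.4597, 0.4522, 0.0136], 0.65), ([0.5202, -0.1305, 0.0396], 0.59)]
scene pin_collar [([0.4782, 0.4261, 0.019], 0.61), ([0.5333, -0.1312, 0.0801], 0.59)]
```

Ring at about 1.25 rad. Back off and check.

arm_command:
  plan:
    - [[-0.01, 0, 0, 0, 0, 0, 0], [-0.02, 0, 0, 0, 0, 0, 0], [-0.025, 0, 0, 0, 0, 0, 0], [-0.025, 0, 0, 0, 0, 0, 0], [-0.015, 0, 0, 0, 0, 0, 0], [0, 0, 0, 0, 0, 0, 0], [0, 0, 0, 0, 0, 0, 0], [0, 0, 0, 0, 0, 0, 0]]

```text
t: 21.3
tool_pos: [0.4504, -0.1328, 0.1143]
tool_rot: [2.828, 0.054, -1.321]
contact_force: [0.1, 0.1, -0.4]
opening: 0.0003
```

Run:
```python
from h import *
o=ctrl.get_obs(); print(o['tool_pos'],o['contact_force'],np.abs(o['dq']).max())
im,M=snap('side','side11.png'); iw,Mw=snap('wrist','w11.png'); snap('scene','sc11.png')
for n in ('side','wrist','scene'):
  for th in ('ring_end','pin_collar','pin_grip'):
    print(n,th,[((c2w(n)@np.r_[x['at'],1])[:3].round(4).tolist(),round(x['conf'],2)) for x in mark_of(n,th)[:3]])
off=np.array([180,80]); a=cv2.resize(iw[80:330,180:380,::-1],None,fx=2,fy=2,interpolation=cv2.INTER_CUBIC); draw(a,'wrist',Mw,model([.5302,-.1286,.08],.04,ring=1.25),(0,0,255),2,off)
s=cv2.resize(im[135:215,230:310,::-1],(400,400),interpolation=cv2.INTER_CUBIC)
c=np.zeros((500,800,3),np.uint8); c[:400,:400]=s; c[:,400:]=a; cv2.imwrite('pics/v11.png',c)
```

```text
[ 0.45035434 -0.13284164  0.11430662] [ 0.05313855  0.12889411 -0.44593891] 0.011989779070143387
side ring_end [([0.607, 0.3342, -0.0019], 0.69), ([0.518, -0.1289, 0.0464], 0.63), ([0.4512, 0.4525, 0.0175], 0.42)]
side pin_collar [([0.4717, 0.4278, 0.0122], 0.73), ([0.5273, -0.1282, 0.0811], 0.7), ([0.5324, -0.1235, 0.0403], 0.44)]
side pin_grip [([0.4568, 0.4198, 0.0083], 0.82), ([0.5329, -0.1217, 0.11], 0.59)]
wrist ring_end [([0.5105, -0.1312, 0.0367], 0.79), ([0.5342, -0.1291, 0.0443], 0.75)]
wrist pin_collar [([0.5292, -0.1295, 0.0809], 0.67)]
wrist pin_grip [([0.5333, -0.1294, 0.1079], 0.87)]
scene ring_end [([0.4579, 0.4529, 0.0138], 0.54), ([0.5215, -0.1295, 0.0411], 0.36)]
scene pin_collar [([0.479, 0.4242, 0.0181], 0.44), ([0.5322, -0.1302, 0.0835], 0.42)]
scene pin_grip [([0.529, -0.1291, 0.1069], 0.69), ([0.4588, 0.4152, 0.007], 0.59)]
```

View pics/v11.png

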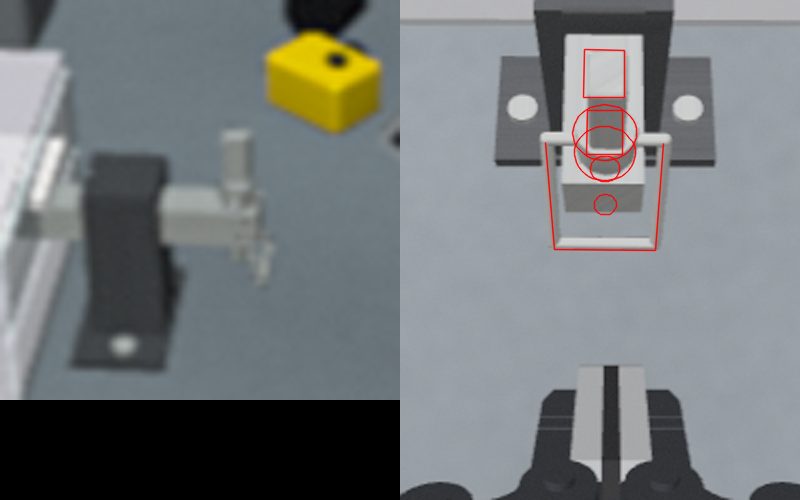

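The side view shows the pin upright with its collar on the bar and the ring hanging round the bar's end. The wrist overlay for 1.25 rad fits the far wire, and nothing is touching.

```bash
python3 -c "
from station import *
print(finish_job())"
```

```text
the job is handed in; nothing more can be done
None
```

The linchpin is in the tie bar's hole with its collar down on the bar, and the ring hangs round the bar's free end. I handed the job in at about 22 s of the 72 s; no verdict was reported.

**What I did:** I lifted the pin from the block, tilted the tool about 4° to correct its lean in the grip, and lowered it into the hole. I pushed it home by feel, with 13.5 N the highest reading. Then I let go and swung the ring down with the closed fingers tilted 40°.

**Last checks:**

| Check | Result |
|---|---|
| Collar height | The networks put the underside 1 to 3.5 mm above the bar's top. They are only good to about 4 mm, so I relied on where the push stopped, which matches a flush collar |
| Pin upright | Yes in the last pictures; the tab sits slightly off the overlaid model |
| Ring angle | About 1.25 to 1.3 rad |
| Far wire | About 34 to 43 mm below the bar's top |
| Arm | Clear of everything; force on the tool about 0.5 N, which is noise |

**What disagreed:**
- **Tab width:** it measured about 8.4 mm, against the 10 mm stated. The ring's 34 mm width matched, and the look-alike on the shelf measured smaller.
- **Ring position:** the networks' readings of the ring's far wire differed by up to about 10 mm in x.
- **Other things on the shelf:** I did not measure them again at the end. I felt no unexpected contact with them.

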